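Fetch the slide box from behind the stain bottles

TASK

The slide box in the pale blue bay is hemmed in by three stain bottles: first stand all three bottles in the dark blue side tray, and only then take out the slide box and set it in the middle of the light plate, square with the plate's edges and lid up. When it is there, put every bottle back in the bay, centred on the pad of its own colour. Keep the bottles and the box upright all the time and leave the tube rack alone.

Things in the scene. Friction and masses are not known exactly. Their poses are not given: they have to be found in the camera images.
- bottle_violet_mid (a point): stain bottle with violet cap and violet band: amber glass, round, closed, 110 mm tall, 38 mm across up to 84 mm height, cap 28 mm across on top, about 0.12 kg. Point on its axis half-way up (55 mm above its foot), z up. It starts standing near the middle of the pad of its own colour, close beside the slide box.
- bottle_orange_mid (a point): stain bottle with orange cap and orange band: amber glass, round, closed, 110 mm tall, 38 mm across up to 84 mm height, cap 28 mm across on top, about 0.12 kg. Point on its axis half-way up (55 mm above its foot), z up. It starts standing near the middle of the pad of its own colour, close beside the slide box.
- bottle_green_mid (a point): stain bottle with green cap and green band: amber glass, round, closed, 110 mm tall, 38 mm across up to 84 mm height, cap 28 mm across on top, about 0.12 kg. Point on its axis half-way up (55 mm above its foot), z up. It starts standing near the middle of the pad of its own colour, close beside the slide box.
- slide_box_mid (a point): closed slide box, blue base, clear lid, one rigid block 58 x 58 x 40 mm, 0.15 kg. Point at its centre; x, y along its sides. Starts on the floor (4 mm above the table) of a fixed pale blue bay; the bay's back wall (42 mm high from the table) is 7 mm behind its +x side, the bottles 9 mm from its -x, +y, -y sides: no room for fingers until they are gone; then grip it across y.
- pad_violet: violet round pad, 52 mm across, 2 mm thick, fixed on the bay floor, home of the violet bottle. Origin at the centre of its underside (4 mm above the table), z up.
- pad_orange: orange round pad, 52 mm across, 2 mm thick, fixed on the bay floor, home of the orange bottle. Origin at the centre of its underside (4 mm above the table), z up.
- pad_green: green round pad, 52 mm across, 2 mm thick, fixed on the bay floor, home of the green bottle. Origin at the centre of its underside (4 mm above the table), z up.
- side_tray: fixed shallow dark blue tray, 240 (x) x 120 (y) mm, rim 12 mm high, walls and floor 4 mm thick; empty at the start, room for the three bottles in a row along x. Origin at the centre of its underside, on the table; x along its long side. Stands left or right of the bay.
- light_plate: fixed grey light plate with a lit white square panel on top, 120 x 120 x 16 mm. Origin at the centre of its underside, on the table; x and y along its sides, z up; top 16 mm above the origin. Stands on the other side of the bay from the tray.
- tube_rack: white tube rack, 60 (x) x 170 (y) mm, 74 mm tall with the capped tubes in it, loose, behind the bay; not to be moved. Origin at the centre of its underside.
Mind the look-alikes: they are no part of the job. Leave any orange look-alike of the part that bears slide_box_mid alone.

How it is judged (in metres and radians):
On the way, in this order (a step that is already met when the one before it is completed fails the run):
1. all three bottles stand upright in the side tray while the slide box is still in its place (x of bottle_violet_mid in the frame of side_tray between -0.105 and 0.105 m and y of bottle_violet_mid in the frame of side_tray between -0.045 and 0.045 m and z of bottle_violet_mid in the frame of side_tray between 0.048 and 0.068 m and angle between each of bottle_violet_mid, bottle_orange_mid, bottle_green_mid's own z axis and vertical below 0.15 rad and x of bottle_orange_mid in the frame of side_tray between -0.105 and 0.105 m and y of bottle_orange_mid in the frame of side_tray between -0.045 and 0.045 m and z of bottle_orange_mid in the frame of side_tray between 0.048 and 0.068 m and x of bottle_green_mid in the frame of side_tray between -0.105 and 0.105 m and y of bottle_green_mid in the frame of side_tray between -0.045 and 0.045 m and z of bottle_green_mid in the frame of side_tray between 0.048 and 0.068 m and distance of slide_box_mid from where it was at the start of the episode below 0.03 m), for 0.2 s.
2. the slide box lies in the middle of the light plate, square with it, while the bottles stand in the tray (horizontal distance between slide_box_mid and light_plate below 0.014 m and z of slide_box_mid in the frame of light_plate between 0.03 and 0.042 m and angle between slide_box_mid's own z axis and vertical below 0.1 rad and (angle between the x axis of slide_box_mid and the x axis of light_plate, either way round below 0.2 rad or angle between the x axis of slide_box_mid and the y axis of light_plate, either way round below 0.2 rad) and x of bottle_violet_mid in the frame of side_tray between -0.105 and 0.105 m and y of bottle_violet_mid in the frame of side_tray between -0.045 and 0.045 m and z of bottle_violet_mid in the frame of side_tray between 0.048 and 0.068 m and angle between each of bottle_violet_mid, bottle_orange_mid, bottle_green_mid's own z axis and vertical below 0.15 rad and x of bottle_orange_mid in the frame of side_tray between -0.105 and 0.105 m and y of bottle_orange_mid in the frame of side_tray between -0.045 and 0.045 m and z of bottle_orange_mid in the frame of side_tray between 0.048 and 0.068 m and x of bottle_green_mid in the frame of side_tray between -0.105 and 0.105 m and y of bottle_green_mid in the frame of side_tray between -0.045 and 0.045 m and z of bottle_green_mid in the frame of side_tray between 0.048 and 0.068 m and linear speed of slide_box below 0.03 m/s), for 0.2 s.
At the end, for the whole second after the job is handed in: Every bottle stands upright on the pad of its own colour, within 12 mm of its centre; the slide box lies lid up on the light plate, within 14 mm of its centre and within 0.2 rad of square (any of the four ways round); all released and at rest (horizontal distance between slide_box_mid and light_plate below 0.014 m and z of slide_box_mid in the frame of light_plate between 0.03 and 0.042 m and angle between each of slide_box_mid, bottle_violet_mid, bottle_orange_mid, bottle_green_mid's own z axis and vertical below 0.1 rad and (angle between the x axis of slide_box_mid and the x axis of light_plate, either way round below 0.2 rad or angle between the x axis of slide_box_mid and the y axis of light_plate, either way round below 0.2 rad) and horizontal distance between bottle_violet_mid and pad_violet below 0.012 m and z of bottle_violet_mid in the frame of pad_violet between 0.05 and 0.064 m and horizontal distance between bottle_orange_mid and pad_orange below 0.012 m and z of bottle_orange_mid in the frame of pad_orange between 0.05 and 0.064 m and horizontal distance between bottle_green_mid and pad_green below 0.012 m and z of bottle_green_mid in the frame of pad_green between 0.05 and 0.064 m and linear speed of each of bottle_violet, bottle_orange, bottle_green, slide_box below 0.03 m/s); the robot touches nothing.
It fails at once if the violet bottle is tipped by more than about 40 degrees (angle between bottle_violet_mid's own z axis and vertical above 0.7 rad).
It fails at once if the orange bottle is tipped by more than about 40 degrees (angle between bottle_orange_mid's own z axis and vertical above 0.7 rad).
It fails at once if the green bottle is tipped by more than about 40 degrees (angle between bottle_green_mid's own z axis and vertical above 0.7 rad).
It fails at once if the slide box is tipped by more than about 40 degrees (angle between slide_box_mid's own z axis and vertical above 0.7 rad).
It fails at once if the tube rack is moved by more than 20 mm (distance of tube_rack from where it was at the start of the episode above 0.02 m).
It also fails if it takes over 144 s, if anything falls off the work surface, if the arm or the gripper's body presses on something with over 40 N, if the wrist force passes 120 N, or if a joint passes its speed limit or range.

ROBOT

A 6-joint arm with a two-finger parallel gripper is mounted at the origin on the work surface. World frame = base frame: x ahead of the robot, y to its left, z up, the work surface at z = 0. Lengths are in m, angles in degrees, forces in N, time in s.
With the tool pointing down it reaches from about 0.4 to 0.925 m from the base axis. Payload 3.4 kg.
Tool frame: the origin (TCP) lies between the finger pads; the fingertips stand 14 mm ahead of it and the grasp point (between the pads) lies 5 mm behind it; y points along the fingers, x is the direction in which the jaws open and shut, and the axes are right-handed (so a half turn about y gives the same grasp; the last joint's range is limited). The gripper opens to 85 mm and grips with 20 to 120 N. Pads are 22 mm wide; open, the fingers measure 114 mm over their backs; the gripper's body (76 mm by 85 mm) begins 54 mm behind the grasp point. The pads swing forward as they close: fully open they stand 13 mm farther back than shut.
Start: joints at [-71.305, 17.578, 86.31, -0, 76.112, -4.211], TCP at [0.224, -0.53, 0.245] pointing down, gripper open.
Joint ranges: [-179.03, 179.03], [-60, 130.46], [8.19, 133.38], [-81.62, 261.62], [5.75, 156.47], [-153.77, 153.77]. Speed limits (degrees/s): [147.25, 147.25, 180, 180, 180, 180].

INTERFACE

Orientations are given as [roll, pitch, yaw] about the fixed x, y, z axes, in that order (R = Rz(yaw) Ry(pitch) Rx(roll)).
In Python, from rig import robot gives the robot as it stands.
- The arm moves only by the tool jog_arm, never from a script. Its argument "increments" is a list of rows, each an object of numbers: "tx", "ty", "tz": the shift along the tool's x, y, z in cm; "wx", "wy", "wz": the turn, a rotation vector about the tool's x, y, z in rad. In form: [{"tx": .., "ty": .., "tz": .., "wx": .., "wy": .., "wz": ..}, ...]. A call has 1 to 20 rows; each row shifts and turns the commanded pose from where the row before left it, along the tool's axes as they then stand; what a row does not reach is not made up. A row lasts 1/8 s, in which the tool goes at most 62.5 mm and 10.7 degrees, less where a joint would pass 70% of its speed; a pose out of reach is approached as far as the arm can. A call is refused whole if a number of a shift passes 6.25 or a number of a turn 0.188, either way. A call with a gripper value outside its range is refused whole. "grip" is the finger opening in cm, from 0 to 8.54, set as the call begins (left out, the last holds). The fingers move at their own pace and stop on an object; the grip force is fixed at half the most. Time passes only in rows, so rows that do not move let the fingers close. It gives the time, the measured TCP pose, the force and the opening at its end, in the units of the state.
- robot.get_obs(): the state, without advancing time (a new reading comes with each control period).
- robot.grab_frame(name): name is "scene" or "top"; returns (picture, depth): 480x640x3 uint8, red, green, blue; 480x640 float32, m along the optical axis (not along the pixel's ray), 0 where there is no reading.
- robot.camera_params(name): a dict with "camera_matrix" (3x3 intrinsics, pixels), "k1" (the pictures are not rectified: a ray, as slopes to the right and down, at radius r is drawn at 1 + k1 r^2 times it, then the intrinsics apply), "T" (4x4, takes a point from camera to world coordinates). Camera axes: x right, y down, z forward; pixel columns grow to the right and rows downward; lengths in m; the calibration is good to about 2 mm. A picture is of the moment at which its call begins. camera_params takes no time and is no camera call.
- robot.finish_job(): hands the job in, once; it reports no verdict.
Trained networks look in the newest picture that a camera, given by its name, has taken for a name from the list of things; names that differ only in an ending like _2 or _b are one class to them, and where a whole thing is asked for, a point or a joint stands for the part that bears it (a point fixed in the world has none). Each returns a list of dicts, best first, with "conf" (0 to 1); they miss things now and then, are a little off and sometimes report something else, mostly with a low value. They report only what shows in the picture. A call takes as long as a camera call. They do not tell look-alikes from the thing itself.
- robot.recognise(camera, query): "bbox" ([left, top, right, bottom] in pixels, round what is visible of it).
The state is a dict: "time": time; "joints": joint angles; "qd": joint speeds; "joint_torque": joint torques, N m; "ee_pos": TCP position; "ee_rot": TCP orientation; "force": force on the tool from outside, world axes, zero at the start; "wrist_torque": the same for the moment, N m; "finger_gap": finger opening in m.
Only numpy, scipy, OpenCV 4.12 (cv2) and the standard library are available. Lean on these libraries where they do the work, as an engineer would, in place of code of your own. Each camera call takes 0.05 s, during which the arm holds its last target. There are 200 camera calls.

## Working session

There is one attempt and no reset: what is moved stays moved. The work goes in short steps, Python scripts to look and compute and a tool call to move; the robot and the scene stay as the last step left them, time stands still between calls to the robot, and variables do not carry over. Pictures are saved under pics/ and viewed, about 12 in all and at most 16, crops included, and the job is handed in when it is done.

Besides the shell and the picture viewer there is one more tool, called in YAML: its name, and indented under it one key for each argument. jog_arm: Moves the arm, as the interface text tells. Its arguments: {"type":"object","properties":{"increments":{"type":"array","items":{"type":"object","properties":{"tx":{"type":"number"},"ty":{"type":"number"},"tz":{"type":"number"},"wx":{"type":"number"},"wy":{"type":"number"},"wz":{"type":"number"}}}},"grip":{"type":"number"}},"required":["increments"]}

```bash
mkdir -p pics; cat > h.py <<'E'
import numpy as np, cv2
from rig import robot
def grab(n):
    p,d=robot.grab_frame(n); return p,d
def cloud(n,d):
    c=robot.camera_params(n);K=np.array(c["camera_matrix"]);T=np.array(c["T"])
    v,u=np.mgrid[0:480,0:640].astype(np.float64)
    pts=np.stack([u.ravel(),v.ravel()],1)[:,None]
    xy=cv2.undistortPoints(pts,K,np.array([c["k1"],0,0,0.])).reshape(480,640,2)
    P=np.dstack([xy*d[...,None],d])
    return P@T[:3,:3].T+T[:3,3]
def save(n,p): cv2.imwrite(f"pics/{n}.png",p[:,:,::-1])
E
python3 - <<'E'
from h import *
o=robot.get_obs();print(o["ee_pos"],o["ee_rot"],o["finger_gap"])
for n in("scene","top"):
    p,d=grab(n);save(n+"0",p);np.save(n+"0.npy",cloud(n,d));print(n,robot.camera_params(n)["T"])
    for q in["bottle_violet_mid","bottle_orange_mid","bottle_green_mid","slide_box_mid","side_tray","light_plate","tube_rack","pad_violet","pad_orange","pad_green"]:
        r=robot.recognise(n,q);print(q,[(np.round(x["bbox"]).tolist(),round(x["conf"],2)) for x in r[:4]])
E
```

```text
[ 0.22356543 -0.52902623  0.24439259] [-89.99118204   0.11654914 -67.09376986] 0.08537812973869494
scene [[-0.72665477  0.57598544 -0.37445109  0.92801864]
 [ 0.68695909  0.60304223 -0.40549634  0.37921206]
 [-0.00775017 -0.55188843 -0.83388195  0.77587494]
 [ 0.          0.          0.          1.        ]]
bottle_violet_mid [([358.0, 228.0, 378.0, 275.0], 0.69), ([363.0, 189.0, 383.0, 235.0], 0.56)]
bottle_orange_mid [([362.0, 188.0, 381.0, 230.0], 0.66)]
bottle_green_mid [([320.0, 182.0, 344.0, 231.0], 0.75)]
slide_box_mid [([326.0, 217.0, 362.0, 262.0], 0.9), ([254.0, 166.0, 292.0, 204.0], 0.71)]
side_tray [([202.0, 91.0, 314.0, 170.0], 0.93)]
light_plate [([433.0, 281.0, 532.0, 375.0], 0.64)]
tube_rack [([254.0, 251.0, 340.0, 346.0], 0.58), ([321.0, 182.0, 347.0, 231.0], 0.23)]
pad_violet [([352.0, 258.0, 382.0, 280.0], 0.6)]
pad_orange [([325.0, 220.0, 362.0, 264.0], 0.57)]
pad_green [([316.0, 218.0, 329.0, 236.0], 0.39)]
top [[-1.88274447e-03 -9.97469129e-01  7.10759598e-02  5.25267041e-01]
 [-9.99997814e-01  1.81337286e-03 -1.04053335e-03  1.99693075e-02]
 [ 9.09012676e-04 -7.10777635e-02 -9.97470363e-01  9.98179045e-01]
 [ 0.00000000e+00  0.00000000e+00  0.00000000e+00  1.00000000e+00]]
bottle_violet_mid [([272.0, 255.0, 296.0, 274.0], 0.87)]
bottle_orange_mid [([302.0, 287.0, 323.0, 304.0], 0.91)]
bottle_green_mid [([337.0, 262.0, 358.0, 284.0], 0.58), ([259.0, 172.0, 349.0, 206.0], 0.33)]
slide_box_mid [([300.0, 249.0, 333.0, 284.0], 0.88), ([399.0, 241.0, 440.0, 284.0], 0.79)]
side_tray [([460.0, 244.0, 537.0, 375.0], 0.92)]
light_plate [([138.0, 262.0, 204.0, 322.0], 0.72)]
tube_rack [([260.0, 173.0, 349.0, 208.0], 0.62)]
pad_violet [([336.0, 261.0, 357.0, 283.0], 0.59), ([278.0, 246.0, 303.0, 274.0], 0.55)]
pad_orange [([298.0, 283.0, 317.0, 310.0], 0.76)]
pad_green [([330.0, 260.0, 343.0, 284.0], 0.75)]
```

```bash
python3 - <<'E'
import cv2
p=cv2.imread("pics/top0.png");cv2.imwrite("pics/top0c.png",cv2.resize(p[150:400,120:550],(800,465),interpolation=cv2.INTER_CUBIC))
p=cv2.imread("pics/scene0.png")
cv2.imwrite("pics/scene0c.png",cv2.resize(p[80:400,180:560],None,fx=1.85,fy=1.85))
E
```

```text
(no output)
```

View pics/top0c.png

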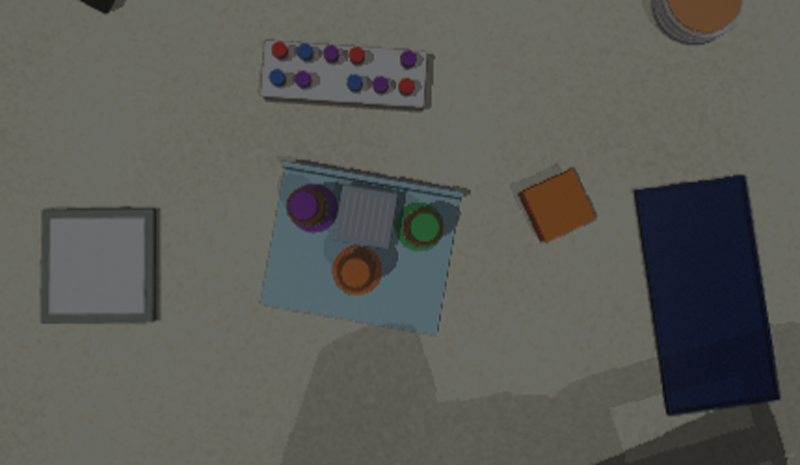

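View pics/scene0c.png

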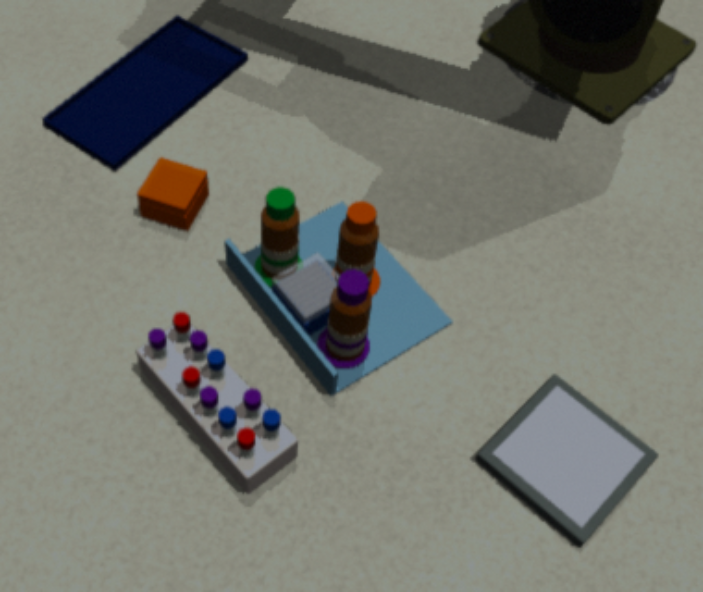

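The picture shows the bay with violet (crop 305,205), orange (355,270) and green (425,227) bottles around the clear-lidded box (367,215). Two boxes match the description: the one in the bay is the target. The solid orange box at (557,205) is the look-alike, so I'll leave it alone. The tray is at (706,295), the plate at (98,265).

```bash
cat > meas.py <<'E'
from h import *
def rect(P,m,name):
    q=P[m][:,:2]; q=q[np.all(np.abs(q-np.median(q,0))<.3,1)]
    (c,s,a)=cv2.minAreaRect((q*1000).astype(np.float32)); print(name,len(q),"c",np.round(c,1),"size",np.round(s,1),"ang",round(a,1),"z",np.round(np.median(P[m][:,2])*1000,1))
def caps(P,hsv,zlo=.1,zhi=.135,roi=None):
    h,s,v=[hsv[...,i].astype(int) for i in range(3)]
    z=P[...,2]
    for nm,lo,hi in(("violet",130,165),("orange",3,18),("green",50,80)):
        m=(h>=lo)&(h<=hi)&(s>120)&(z>zlo)&(z<zhi)
        if m.sum()<8: print(nm,"none");continue
        n,l,st,_=cv2.connectedComponentsWithStats(m.astype(np.uint8))
        k=1+np.argmax(st[1:,4]); m=l==k
        q=P[m]; (c,r)=cv2.minEnclosingCircle((q[:,:2]*1000).astype(np.float32))
        print(nm,len(q),"circ",np.round(c,1),round(r,1),"mean",np.round(q.mean(0)*1000,1))
E
cat > m1.py <<'E'
from meas import *
for n in("top","scene"):
    P=np.load(n+"0.npy");im=cv2.imread(f"pics/{n}0.png");hsv=cv2.cvtColor(im,cv2.COLOR_BGR2HSV)
    print(n);caps(P,hsv)
    h,s,v=[hsv[...,i].astype(int) for i in range(3)];z=P[...,2]
    u=np.mgrid[0:480,0:640][1];w=np.mgrid[0:480,0:640][0]
    B=lambda a,b,c,d:(u>=a)&(u<=c)&(w>=b)&(w<=d)
    if n=="top":
        rect(P,B(440,230,550,390)&(z>.008)&(z<.03),"tray rim")
        rect(P,B(440,230,550,390)&(h>110)&(h<130)&(s>150),"tray col")
        rect(P,B(130,250,215,335)&(z>.010)&(z<.03),"plate")
        rect(P,B(255,230,380,335)&(h>90)&(h<108)&(s>60),"bay col")
        rect(P,B(255,230,380,335)&(z>.03)&(z<.06)&(s<60),"box")
        rect(P,B(255,160,360,215)&(z>.03),"rack")
        rect(P,B(390,230,450,290)&(z>.02),"lookalike")
    else:
        rect(P,B(315,200,370,265)&(z>.035)&(z<.055)&(s<70),"box")
        rect(P,B(420,270,550,390)&(z>.01)&(z<.03),"plate")
    for nm,lo,hi in(("violet",130,165),("orange",3,18),("green",50,80)):
        m=(h>=lo)&(h<=hi)&(s>100)&(z>-.005)&(z<.018)&((B(255,230,380,335)) if n=="top" else B(290,170,410,300))
        if m.sum()>5:
            c,r=cv2.minEnclosingCircle((P[m][:,:2]*1000).astype(np.float32));print("pad",nm,m.sum(),np.round(c,1),round(r,1))
E
python3 m1.py
```

```text
top
violet 183 circ [555.2  96.6] 13.5 mean [555.   96.3 117. ]
orange 198 circ [491.6  46.9] 13.7 mean [491.6  47.  116.8]
green 173 circ [534.4 -18. ] 13.1 mean [534.5 -18.  116.8]
tray rim 1106 c [ 462.5 -321.9] size [241.2 123.2] ang 7.2 z 11.7
tray col 3004 c [ 464.  -323.3] size [237.3 116.9] ang 6.7 z 4.9
plate 3723 c [495.3 322.7] size [118.5 123. ] ang 1.4 z 17.3
bay col 3392 c [513.2  44.9] size [186.7 149.4] ang 79.6 z 5.1
box 1113 c [552.1  37.9] size [188.6  71.3] ang 79.9 z 44.6
rack 2769 c [627.5  67.1] size [170.1 195.9] ang 85.2 z 41.6
lookalike 974 c [532.  -90.1] size [ 61.3 211.8] ang 19.6 z 40.8
pad violet 131 [556.3  94.8] 25.1
pad orange 165 [490.1  48.9] 25.7
pad green 134 [536.1 -16.5] 25.6
scene
violet 256 circ [555.6  96.7] 14.4 mean [557.5  98.9 113. ]
orange 306 circ [ 525.9 -920. ] 58.3 mean [ 547.3 -898.1  111.7]
green 216 circ [534.7 -18.2] 15.2 mean [536.9 -14.9 112.8]
box 901 c [540.6  45.5] size [139.4  71. ] ang 79.6 z 43.5
plate 4625 c [494.3 322.2] size [123.7 120.9] ang 0.2 z 16.1
pad violet 162 [590.7  51.5] 81.4
pad orange 103 [529.2 -31. ] 148.8
pad green 64 [506.5 -54.8] 69.5
```

jog_arm:
  increments:
    - {"wy":0.1333}
    - {"wy":0.1333}
    - {"wy":0.1333}
    - {"tx":-3.93,"tz":2.38}
    - {"tx":-3.93,"tz":2.38}
    - {"tx":-3.93,"tz":2.38}
    - {"tx":-3.93,"tz":2.38}
    - {"tx":-3.93,"tz":2.38}
    - {"tx":-3.93,"tz":2.38}
    - {"tx":-3.93,"tz":2.38}
    - {"tx":-3.93,"tz":2.38}
    - {"tx":-3.93,"tz":2.38}
    - {"tx":-3.93,"tz":2.38}
    - {"tx":-3.93,"tz":2.38}
    - {"tx":-3.93,"tz":2.38}
    - {"tx":-3.93,"tz":2.38}
    - {}
  grip: 6.2

```text
$.increments[0]: bad value
```

jog_arm:
  increments:
    - {"tx":0,"ty":0,"tz":0,"wx":0,"wy":0.133,"wz":0}
  grip: 6.2

```text
time: 1.23
ee_pos: [0.2238, -0.5297, 0.2453]
ee_rot: [-90.0, -0.0, -74.9]
force: [-0.8, -0.5, 0.9]
finger_gap: 0.0699
```

jog_arm:
  increments:
    - {"tx":0,"ty":0,"tz":0,"wx":0,"wy":0.133,"wz":0}
    - {"tx":0,"ty":0,"tz":0,"wx":0,"wy":0.133,"wz":0}
    - {"tx":-3.93,"ty":0,"tz":2.38,"wx":0,"wy":0,"wz":0}
    - {"tx":-3.93,"ty":0,"tz":2.38,"wx":0,"wy":0,"wz":0}
    - {"tx":-3.93,"ty":0,"tz":2.38,"wx":0,"wy":0,"wz":0}
    - {"tx":-3.93,"ty":0,"tz":2.38,"wx":0,"wy":0,"wz":0}
    - {"tx":-3.93,"ty":0,"tz":2.38,"wx":0,"wy":0,"wz":0}
    - {"tx":-3.93,"ty":0,"tz":2.38,"wx":0,"wy":0,"wz":0}
    - {"tx":-3.93,"ty":0,"tz":2.38,"wx":0,"wy":0,"wz":0}
    - {"tx":-3.93,"ty":0,"tz":2.38,"wx":0,"wy":0,"wz":0}
    - {"tx":-3.93,"ty":0,"tz":2.38,"wx":0,"wy":0,"wz":0}
    - {"tx":-3.93,"ty":0,"tz":2.38,"wx":0,"wy":0,"wz":0}
    - {"tx":-3.93,"ty":0,"tz":2.38,"wx":0,"wy":0,"wz":0}
    - {"tx":-3.93,"ty":0,"tz":2.38,"wx":0,"wy":0,"wz":0}
    - {"tx":-3.93,"ty":0,"tz":2.38,"wx":0,"wy":0,"wz":0}
    - {"tx":0,"ty":0,"tz":0,"wx":0,"wy":0,"wz":0}
  grip: 6.2

```text
time: 3.22
ee_pos: [0.5344, -0.016, 0.2453]
ee_rot: [-89.9, 0.0, -89.7]
force: [-0.1, -0.8, 0.1]
finger_gap: 0.0617
```

jog_arm:
  increments:
    - {"tx":0.2,"ty":4,"tz":0,"wx":0,"wy":0,"wz":0}
    - {"tx":0,"ty":4,"tz":0,"wx":0,"wy":0,"wz":0}
    - {"tx":0,"ty":4,"tz":0,"wx":0,"wy":0,"wz":0}
    - {"tx":0,"ty":3,"tz":0,"wx":0,"wy":0,"wz":0}
    - {"tx":0,"ty":2,"tz":0,"wx":0,"wy":0,"wz":0}
    - {"tx":0,"ty":1,"tz":0,"wx":0,"wy":0,"wz":0}
    - {"tx":0,"ty":0,"tz":0,"wx":0,"wy":0,"wz":0}

```text
time: 4.1
ee_pos: [0.5323, -0.0211, 0.065]
ee_rot: [-90.1, -0.0, -90.0]
force: [1.1, 0.6, 0.2]
finger_gap: 0.0623
```

jog_arm:
  increments:
    - {"tx":0,"ty":0,"tz":0,"wx":0,"wy":0,"wz":0}
    - {"tx":0,"ty":0,"tz":0,"wx":0,"wy":0,"wz":0}
    - {"tx":0,"ty":0,"tz":0,"wx":0,"wy":0,"wz":0}
    - {"tx":0,"ty":0,"tz":0,"wx":0,"wy":0,"wz":0}
    - {"tx":0,"ty":0,"tz":0,"wx":0,"wy":0,"wz":0}
    - {"tx":0,"ty":0,"tz":0,"wx":0,"wy":0,"wz":0}
  grip: 3

```text
time: 4.85
ee_pos: [0.5336, -0.0207, 0.0664]
ee_rot: [-89.9, -0.0, -89.9]
force: [-1.0, -0.1, 7.1]
finger_gap: 0.0363
```

jog_arm:
  increments:
    - {"tx":0,"ty":-1,"tz":0,"wx":0,"wy":0,"wz":0}
    - {"tx":0,"ty":-2,"tz":0,"wx":0,"wy":0,"wz":0}
    - {"tx":0,"ty":-3,"tz":0,"wx":0,"wy":0,"wz":0}
    - {"tx":0,"ty":-3,"tz":0,"wx":0,"wy":0,"wz":0}
    - {"tx":0,"ty":-3,"tz":0,"wx":0,"wy":0,"wz":0}
    - {"tx":0,"ty":-2,"tz":0,"wx":0,"wy":0,"wz":0}
    - {"tx":0,"ty":0,"tz":0,"wx":0,"wy":0,"wz":0}

```text
time: 5.72
ee_pos: [0.5338, -0.0205, 0.2072]
ee_rot: [-89.8, -0.0, -89.9]
force: [0.7, 0.2, -1.5]
finger_gap: 0.0366
```

```bash
python3 - <<'E'
from h import *
p,d=grab("scene");save("s1",cv2.resize(p[60:380,180:560],None,fx=1.6,fy=1.6))
print(robot.get_obs()["ee_pos"],robot.get_obs()["finger_gap"])
E
```

```text
[ 0.53289789 -0.02046707  0.20587785] 0.03663348207637435
```

View pics/s1.png

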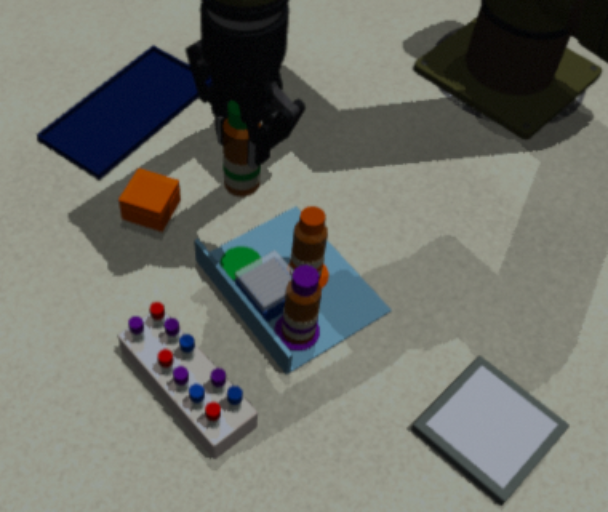

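The green bottle hangs upright in the gripper, and its pad (240,263) and the box are undisturbed.

jog_arm:
  increments:
    - {"tx":2.2,"ty":0,"tz":0,"wx":0,"wy":0,"wz":0}
    - {"tx":4,"ty":0,"tz":0,"wx":0,"wy":0,"wz":0}
    - {"tx":4,"ty":0,"tz":0,"wx":0,"wy":0,"wz":0}
    - {"tx":4,"ty":0,"tz":0,"wx":0,"wy":0,"wz":0}
    - {"tx":4,"ty":0,"tz":0,"wx":0,"wy":0,"wz":0}
    - {"tx":4,"ty":0,"tz":0,"wx":0,"wy":0,"wz":0}
    - {"tx":4,"ty":0,"tz":0,"wx":0,"wy":0,"wz":0}
    - {"tx":2,"ty":0,"tz":0,"wx":0,"wy":0,"wz":0}
    - {"tx":1,"ty":0,"tz":0,"wx":0,"wy":0,"wz":0}
    - {"tx":0,"ty":3,"tz":0,"wx":0,"wy":0,"wz":0}
    - {"tx":0,"ty":3,"tz":0,"wx":0,"wy":0,"wz":0}
    - {"tx":0,"ty":3,"tz":0,"wx":0,"wy":0,"wz":0}
    - {"tx":0,"ty":2,"tz":0,"wx":0,"wy":0,"wz":0}
    - {"tx":0,"ty":1.5,"tz":0,"wx":0,"wy":0,"wz":0}
    - {"tx":0,"ty":0.8,"tz":0,"wx":0,"wy":0,"wz":0}
    - {"tx":0,"ty":0.5,"tz":0,"wx":0,"wy":0,"wz":0}
    - {"tx":0,"ty":0.3,"tz":0,"wx":0,"wy":0,"wz":0}
    - {"tx":0,"ty":0,"tz":0,"wx":0,"wy":0,"wz":0}

```text
time: 8.02
ee_pos: [0.5333, -0.3128, 0.0648]
ee_rot: [-90.0, -0.0, -90.0]
force: [0.3, -0.7, -1.1]
finger_gap: 0.0365
```

jog_arm:
  increments:
    - {"tx":0,"ty":0.1,"tz":0,"wx":0,"wy":0,"wz":0}
    - {"tx":0,"ty":0,"tz":0,"wx":0,"wy":0,"wz":0}

```text
time: 8.28
ee_pos: [0.5334, -0.3128, 0.0644]
ee_rot: [-89.9, -0.0, -90.0]
force: [-0.9, 0.4, 4.7]
finger_gap: 0.0364
```

jog_arm:
  increments:
    - {"tx":0,"ty":0,"tz":0,"wx":0,"wy":0,"wz":0}
    - {"tx":0,"ty":0,"tz":0,"wx":0,"wy":0,"wz":0}
    - {"tx":0,"ty":0,"tz":0,"wx":0,"wy":0,"wz":0}
    - {"tx":0,"ty":-2,"tz":0,"wx":0,"wy":0,"wz":0}
    - {"tx":0,"ty":-4,"tz":0,"wx":0,"wy":0,"wz":0}
    - {"tx":0,"ty":-4,"tz":0,"wx":0,"wy":0,"wz":0}
    - {"tx":0,"ty":-4,"tz":0,"wx":0,"wy":0,"wz":0}
    - {"tx":0,"ty":0,"tz":0,"wx":0,"wy":0,"wz":0}
  grip: 6.2

```text
time: 9.28
ee_pos: [0.5352, -0.3139, 0.2072]
ee_rot: [-89.6, -0.3, -90.0]
force: [0.3, 0.2, 0.0]
finger_gap: 0.062
```

```bash
cat > look.py <<'E'
import sys
from meas import *
n=sys.argv[1]
p,d=grab(n);caps(cloud(n,d),cv2.cvtColor(p[:,:,::-1].copy(),cv2.COLOR_BGR2HSV))
save(sys.argv[2],p)
E
python3 look.py top t2; python3 -c "
from h import *
print(robot.get_obs()['ee_pos'])"
```

```text
violet 183 circ [555.3  96.6] 13.5 mean [555.   96.3 116.8]
orange 197 circ [491.6  46.9] 13.7 mean [491.5  47.  116.8]
green 28 circ [ 535. -301.] 9.0 mean [ 533.5 -298.6  108.9]
[ 0.53385219 -0.31306285  0.20494937]
```

jog_arm:
  increments:
    - {"tx":-3,"ty":0,"tz":-0.5,"wx":0,"wy":0,"wz":0}
    - {"tx":-5,"ty":0,"tz":-0.5,"wx":0,"wy":0,"wz":0}
    - {"tx":-5,"ty":0,"tz":-0.5,"wx":0,"wy":0,"wz":0}
    - {"tx":-5,"ty":0,"tz":-0.5,"wx":0,"wy":0,"wz":0}
    - {"tx":-5,"ty":0,"tz":-0.5,"wx":0,"wy":0,"wz":0}
    - {"tx":-5,"ty":0,"tz":-0.5,"wx":0,"wy":0,"wz":0}
    - {"tx":-5,"ty":0,"tz":-0.5,"wx":0,"wy":0,"wz":0}
    - {"tx":-3,"ty":0,"tz":-0.7,"wx":0,"wy":0,"wz":0}
    - {"tx":0,"ty":0,"tz":0,"wx":0,"wy":0,"wz":0}
    - {"tx":0,"ty":4,"tz":0,"wx":0,"wy":0,"wz":0}
    - {"tx":0,"ty":4,"tz":0,"wx":0,"wy":0,"wz":0}
    - {"tx":0,"ty":3,"tz":0,"wx":0,"wy":0,"wz":0}
    - {"tx":0,"ty":2,"tz":0,"wx":0,"wy":0,"wz":0}
    - {"tx":0,"ty":1,"tz":0,"wx":0,"wy":0,"wz":0}
    - {"tx":0,"ty":0,"tz":0,"wx":0,"wy":0,"wz":0}

```text
time: 11.2
ee_pos: [0.4902, 0.0468, 0.0624]
ee_rot: [-90.1, -0.0, -90.0]
force: [0.3, -0.7, 0.6]
finger_gap: 0.0624
```

jog_arm:
  increments:
    - {"tx":0,"ty":0,"tz":0,"wx":0,"wy":0,"wz":0}
    - {"tx":0,"ty":0,"tz":0,"wx":0,"wy":0,"wz":0}
    - {"tx":0,"ty":0,"tz":0,"wx":0,"wy":0,"wz":0}
    - {"tx":0,"ty":0,"tz":0,"wx":0,"wy":0,"wz":0}
    - {"tx":0,"ty":0,"tz":0,"wx":0,"wy":0,"wz":0}
    - {"tx":0,"ty":0,"tz":0,"wx":0,"wy":0,"wz":0}
  grip: 3

```text
time: 11.95
ee_pos: [0.4916, 0.0473, 0.0642]
ee_rot: [-89.9, -0.0, -89.9]
force: [-0.7, -0.9, 6.0]
finger_gap: 0.0366
```

jog_arm:
  increments:
    - {"tx":0,"ty":-1,"tz":0,"wx":0,"wy":0,"wz":0}
    - {"tx":0,"ty":-3,"tz":0,"wx":0,"wy":0,"wz":0}
    - {"tx":0,"ty":-4,"tz":0,"wx":0,"wy":0,"wz":0}
    - {"tx":0,"ty":-4,"tz":0,"wx":0,"wy":0,"wz":0}
    - {"tx":0,"ty":-2,"tz":0,"wx":0,"wy":0,"wz":0}
    - {"tx":2,"ty":0,"tz":-0.3,"wx":0,"wy":0,"wz":0}
    - {"tx":4,"ty":0,"tz":-0.3,"wx":0,"wy":0,"wz":0}
    - {"tx":4,"ty":0,"tz":-0.3,"wx":0,"wy":0,"wz":0}
    - {"tx":4,"ty":0,"tz":-0.3,"wx":0,"wy":0,"wz":0}
    - {"tx":4,"ty":0,"tz":-0.3,"wx":0,"wy":0,"wz":0}
    - {"tx":4,"ty":0,"tz":-0.3,"wx":0,"wy":0,"wz":0}
    - {"tx":4,"ty":0,"tz":-0.3,"wx":0,"wy":0,"wz":0}
    - {"tx":4,"ty":0,"tz":-0.3,"wx":0,"wy":0,"wz":0}
    - {"tx":4,"ty":0,"tz":-0.3,"wx":0,"wy":0,"wz":0}
    - {"tx":2.9,"ty":0,"tz":-0.3,"wx":0,"wy":0,"wz":0}
    - {"tx":0,"ty":0,"tz":0,"wx":0,"wy":0,"wz":0}

```text
time: 13.95
ee_pos: [0.4607, -0.3233, 0.2033]
ee_rot: [-90.0, -0.0, -90.1]
force: [0.7, 0.7, -0.3]
finger_gap: 0.0365
```

jog_arm:
  increments:
    - {"tx":0,"ty":3,"tz":0,"wx":0,"wy":0,"wz":0}
    - {"tx":0,"ty":3,"tz":0,"wx":0,"wy":0,"wz":0}
    - {"tx":0,"ty":3,"tz":0,"wx":0,"wy":0,"wz":0}
    - {"tx":0,"ty":2,"tz":0,"wx":0,"wy":0,"wz":0}
    - {"tx":0,"ty":1.5,"tz":0,"wx":0,"wy":0,"wz":0}
    - {"tx":0,"ty":0.8,"tz":0,"wx":0,"wy":0,"wz":0}
    - {"tx":0,"ty":0.5,"tz":0,"wx":0,"wy":0,"wz":0}
    - {"tx":0,"ty":0.3,"tz":0,"wx":0,"wy":0,"wz":0}
    - {"tx":0,"ty":0,"tz":0,"wx":0,"wy":0,"wz":0}

```text
time: 15.08
ee_pos: [0.4612, -0.3218, 0.0626]
ee_rot: [-90.0, -0.0, -90.0]
force: [0.2, 0.4, -1.7]
finger_gap: 0.0367
```

jog_arm:
  increments:
    - {"tx":0,"ty":0.1,"tz":0,"wx":0,"wy":0,"wz":0}
    - {"tx":0,"ty":0,"tz":0,"wx":0,"wy":0,"wz":0}

```text
time: 15.32
ee_pos: [0.4614, -0.3219, 0.0623]
ee_rot: [-89.9, -0.0, -90.0]
force: [-1.1, -0.1, 4.7]
finger_gap: 0.0367
```

jog_arm:
  increments:
    - {"tx":0,"ty":0,"tz":0,"wx":0,"wy":0,"wz":0}
    - {"tx":0,"ty":0,"tz":0,"wx":0,"wy":0,"wz":0}
    - {"tx":0,"ty":0,"tz":0,"wx":0,"wy":0,"wz":0}
    - {"tx":0,"ty":-2,"tz":0,"wx":0,"wy":0,"wz":0}
    - {"tx":0,"ty":-4,"tz":0,"wx":0,"wy":0,"wz":0}
    - {"tx":0,"ty":-4,"tz":0,"wx":0,"wy":0,"wz":0}
    - {"tx":0,"ty":-4,"tz":0,"wx":0,"wy":0,"wz":0}
    - {"tx":-3,"ty":0,"tz":0.6,"wx":0,"wy":0,"wz":0}
    - {"tx":-5,"ty":0,"tz":1.1,"wx":0,"wy":0,"wz":0}
    - {"tx":-5,"ty":0,"tz":1.1,"wx":0,"wy":0,"wz":0}
    - {"tx":-5,"ty":0,"tz":1.1,"wx":0,"wy":0,"wz":0}
    - {"tx":-5,"ty":0,"tz":1.1,"wx":0,"wy":0,"wz":0}
    - {"tx":-5,"ty":0,"tz":1.1,"wx":0,"wy":0,"wz":0}
    - {"tx":-5,"ty":0,"tz":1.1,"wx":0,"wy":0,"wz":0}
    - {"tx":-5,"ty":0,"tz":1.1,"wx":0,"wy":0,"wz":0}
    - {"tx":-3.8,"ty":0,"tz":1.1,"wx":0,"wy":0,"wz":0}
    - {"tx":0,"ty":0,"tz":0,"wx":0,"wy":0,"wz":0}
  grip: 6.2

```text
time: 17.45
ee_pos: [0.5553, 0.0992, 0.2011]
ee_rot: [-90.0, 0.0, -89.7]
force: [-0.4, -0.4, 0.7]
finger_gap: 0.0618
```

```bash
python3 look.py top t3; python3 -c "
from h import *
print(robot.get_obs()['ee_pos'])"
```

```text
violet none
orange 224 circ [ 462.6 -321.6] 14.3 mean [ 462.7 -319.9  113.1]
green 190 circ [ 533.6 -312.2] 14.4 mean [ 534.5 -310.5  114.6]
[0.55463031 0.09764792 0.20095436]
```

Both stand in the tray as intended. Now violet: down 13.6 cm.

jog_arm:
  increments:
    - {"tx":0.1,"ty":4,"tz":0,"wx":0,"wy":0,"wz":0}
    - {"tx":0,"ty":4,"tz":0,"wx":0,"wy":0,"wz":0}
    - {"tx":0,"ty":3,"tz":0,"wx":0,"wy":0,"wz":0}
    - {"tx":0,"ty":1.6,"tz":0,"wx":0,"wy":0,"wz":0}
    - {"tx":0,"ty":1,"tz":0,"wx":0,"wy":0,"wz":0}
    - {"tx":0,"ty":0,"tz":0,"wx":0,"wy":0,"wz":0}

```text
time: 18.25
ee_pos: [0.5548, 0.0951, 0.0653]
ee_rot: [-90.0, -0.0, -90.0]
force: [0.3, -0.4, -0.1]
finger_gap: 0.0618
```

jog_arm:
  increments:
    - {"tx":0,"ty":0,"tz":0,"wx":0,"wy":0,"wz":0}
    - {"tx":0,"ty":0,"tz":0,"wx":0,"wy":0,"wz":0}
    - {"tx":0,"ty":0,"tz":0,"wx":0,"wy":0,"wz":0}
    - {"tx":0,"ty":0,"tz":0,"wx":0,"wy":0,"wz":0}
    - {"tx":0,"ty":0,"tz":0,"wx":0,"wy":0,"wz":0}
    - {"tx":0,"ty":0,"tz":0,"wx":0,"wy":0,"wz":0}
  grip: 3

```text
time: 19.0
ee_pos: [0.5557, 0.0957, 0.0666]
ee_rot: [-89.8, 0.0, -89.9]
force: [-0.0, 1.2, 6.2]
finger_gap: 0.037
```

jog_arm:
  increments:
    - {"tx":0,"ty":-1,"tz":0,"wx":0,"wy":0,"wz":0}
    - {"tx":0,"ty":-3,"tz":0,"wx":0,"wy":0,"wz":0}
    - {"tx":0,"ty":-4,"tz":0,"wx":0,"wy":0,"wz":0}
    - {"tx":0,"ty":-4,"tz":0,"wx":0,"wy":0,"wz":0}
    - {"tx":0,"ty":-2,"tz":0,"wx":0,"wy":0,"wz":0}
    - {"tx":2,"ty":0,"tz":-0.7,"wx":0,"wy":0,"wz":0}
    - {"tx":4,"ty":0,"tz":-1.5,"wx":0,"wy":0,"wz":0}
    - {"tx":4,"ty":0,"tz":-1.5,"wx":0,"wy":0,"wz":0}
    - {"tx":4,"ty":0,"tz":-1.5,"wx":0,"wy":0,"wz":0}
    - {"tx":4,"ty":0,"tz":-1.5,"wx":0,"wy":0,"wz":0}
    - {"tx":4,"ty":0,"tz":-1.5,"wx":0,"wy":0,"wz":0}
    - {"tx":4,"ty":0,"tz":-1.5,"wx":0,"wy":0,"wz":0}
    - {"tx":4,"ty":0,"tz":-1.5,"wx":0,"wy":0,"wz":0}
    - {"tx":4,"ty":0,"tz":-1.5,"wx":0,"wy":0,"wz":0}
    - {"tx":4,"ty":0,"tz":-1.5,"wx":0,"wy":0,"wz":0}
    - {"tx":4,"ty":0,"tz":-1.5,"wx":0,"wy":0,"wz":0}
    - {"tx":0.7,"ty":0,"tz":-0.5,"wx":0,"wy":0,"wz":0}
    - {"tx":0,"ty":0,"tz":0,"wx":0,"wy":0,"wz":0}

```text
time: 21.25
ee_pos: [0.3913, -0.3313, 0.2042]
ee_rot: [-90.1, 0.1, -90.1]
force: [-0.7, 0.1, -0.6]
finger_gap: 0.0369
```

jog_arm:
  increments:
    - {"tx":0,"ty":3,"tz":0,"wx":0,"wy":0,"wz":0}
    - {"tx":0,"ty":3,"tz":0,"wx":0,"wy":0,"wz":0}
    - {"tx":0,"ty":3,"tz":0,"wx":0,"wy":0,"wz":0}
    - {"tx":0,"ty":2,"tz":0,"wx":0,"wy":0,"wz":0}
    - {"tx":0,"ty":1.5,"tz":0,"wx":0,"wy":0,"wz":0}
    - {"tx":0,"ty":0.8,"tz":0,"wx":0,"wy":0,"wz":0}
    - {"tx":0,"ty":0.5,"tz":0,"wx":0,"wy":0,"wz":0}
    - {"tx":0,"ty":0.3,"tz":0,"wx":0,"wy":0,"wz":0}
    - {"tx":0,"ty":0,"tz":0,"wx":0,"wy":0,"wz":0}

```text
time: 22.38
ee_pos: [0.3933, -0.332, 0.0648]
ee_rot: [-90.0, -0.0, -90.0]
force: [0.3, 0.2, -1.5]
finger_gap: 0.037
```

jog_arm:
  increments:
    - {"tx":0,"ty":0.1,"tz":0,"wx":0,"wy":0,"wz":0}
    - {"tx":0,"ty":0,"tz":0,"wx":0,"wy":0,"wz":0}

```text
time: 22.62
ee_pos: [0.3934, -0.332, 0.0646]
ee_rot: [-89.9, -0.1, -90.0]
force: [-0.5, 1.2, 5.7]
finger_gap: 0.0368
```

jog_arm:
  increments:
    - {"tx":0,"ty":0,"tz":0,"wx":0,"wy":0,"wz":0}
    - {"tx":0,"ty":0,"tz":0,"wx":0,"wy":0,"wz":0}
    - {"tx":0,"ty":0,"tz":0,"wx":0,"wy":0,"wz":0}
    - {"tx":0,"ty":-2,"tz":0,"wx":0,"wy":0,"wz":0}
    - {"tx":0,"ty":-4,"tz":0,"wx":0,"wy":0,"wz":0}
    - {"tx":0,"ty":-4,"tz":0,"wx":0,"wy":0,"wz":0}
    - {"tx":0,"ty":-4,"tz":0,"wx":0,"wy":0,"wz":0}
    - {"tx":-4.5,"ty":0,"tz":1.4,"wx":0,"wy":0,"wz":0}
    - {"tx":-4.5,"ty":0,"tz":1.4,"wx":0,"wy":0,"wz":0}
    - {"tx":-4.5,"ty":0,"tz":1.4,"wx":0,"wy":0,"wz":0}
    - {"tx":-4.5,"ty":0,"tz":1.4,"wx":0,"wy":0,"wz":0}
    - {"tx":0,"ty":0,"tz":0,"wx":0,"wy":0,"wz":0}
  grip: 8.5

```text
time: 24.12
ee_pos: [0.4491, -0.1488, 0.2032]
ee_rot: [-90.0, 0.1, -89.7]
force: [-0.2, -0.5, -0.5]
finger_gap: 0.0848
```

```bash
cat > m2.py <<'E'
import sys
from meas import *
for n in("top","scene"):
    p,d=grab(n);P=cloud(n,d);save(sys.argv[1]+n,p);hsv=cv2.cvtColor(p,cv2.COLOR_RGB2HSV)
    print(n);caps(P,hsv);z=P[...,2];h,s,v=[hsv[...,i].astype(int) for i in range(3)]
    x,y=P[...,0],P[...,1]
    near=lambda cx,cy,r:(abs(x-cx)<r)&(abs(y-cy)<r)
    rect(P,near(.546,.039,.043)&(z>.038)&(z<.055)&(s<70),"box in bay")
    rect(P,near(.495,.322,.06)&(z>.048)&(z<.065),"box on plate")
    rect(P,near(.495,.322,.08)&(z>.011)&(z<.022),"plate")
    for nm,lo,hi in(("violet",130,165),("orange",3,18),("green",50,80)):
        m=(h>=lo)&(h<=hi)&(s>100)&(z>-.005)&(z<.012)&near(.52,.04,.115)
        if m.sum()>5:
            c,r=cv2.minEnclosingCircle((P[m][:,:2]*1000).astype(np.float32));print("pad",nm,m.sum(),np.round(c,1),round(r,1),np.round(P[m].mean(0)*1000,1))
o=robot.get_obs();print(o["ee_pos"],o["ee_rot"],o["finger_gap"])
E
python3 m2.py b
```

```text
top
violet none
orange 106 circ [ 464.3 -322.2] 12.6 mean [ 468.3 -322.7  113.8]
green 183 circ [ 534.1 -311.1] 13.8 mean [ 535.1 -310.7  114.6]
box in bay 1040 c [552.6  40.3] size [77.8 70.9] ang 80.5 z 44.7
box on plate 0 c [0. 0.] size [0. 0.] ang 0.0 z nan
plate 3691 c [495.2 322.3] size [118.5 123.6] ang 1.5 z 17.3
pad violet 521 [556.   95.2] 25.7 [556.2  95.2   7. ]
pad orange 536 [490.3  49. ] 25.9 [490.4  48.8   6.9]
pad green 524 [536.6 -17.2] 25.9 [536.3 -17.3   6.9]
scene
violet 121 circ [ 392.6 -331.1] 15.1 mean [ 395.7 -327.7  110.4]
orange 314 circ [ 525.2 -918.9] 57.9 mean [ 547.2 -898.2  111.5]
green 150 circ [ 535.9 -309.7] 15.4 mean [ 536.8 -306.5  110.7]
box in bay 798 c [546.3  40.1] size [58.  57.4] ang 81.0 z 43.2
box on plate 0 c [0. 0.] size [0. 0.] ang 0.0 z nan
plate 4606 c [495.  322.2] size [122.1 120.9] ang 0.3 z 16.2
pad violet 507 [555.   94.6] 26.7 [554.9  95.5   6. ]
pad orange 368 [489.2  48. ] 27.8 [485.1  50.2   5.2]
pad green 304 [533.7 -17.8] 27.9 [533.5 -24.2   5.1]
[ 0.44892657 -0.15142036  0.20326249] [-9.00103353e+01 -3.43402202e-02 -8.98498659e+01] 0.08535030369188105
  return _methods._mean(a, axis=axis, dtype=dtype,
  ret = um.true_divide(
  ret = ret.dtype.type(ret / rcount)
```

View pics/btop.png

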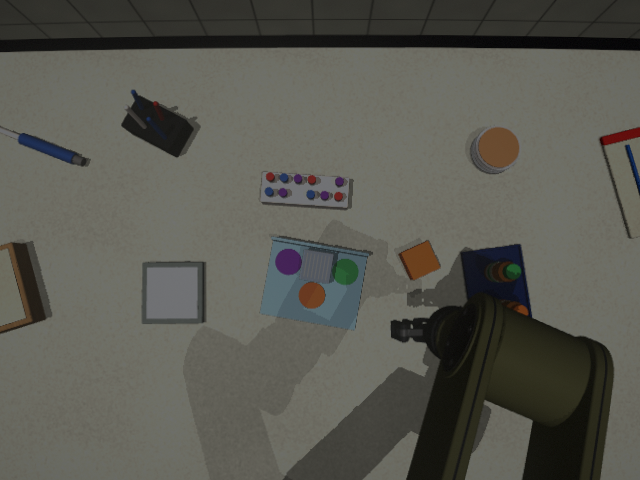

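Box at (546,40) mm, yaw about −9.5°. All three bottles are in the tray: green (512,270) and orange (517,311) show here, and violet shows in the scene view. Next I grip the box across its y.

jog_arm:
  increments:
    - {"tx":-4,"ty":0,"tz":2,"wx":0,"wy":0,"wz":0}
    - {"tx":-5,"ty":0,"tz":2.5,"wx":0,"wy":0,"wz":0}
    - {"tx":-5,"ty":0,"tz":2.5,"wx":0,"wy":0,"wz":0}
    - {"tx":-5,"ty":0,"tz":2.7,"wx":0,"wy":0,"wz":0}
    - {"tx":0,"ty":0,"tz":0,"wx":0,"wy":0.084,"wz":0}
    - {"tx":0,"ty":0,"tz":0,"wx":0,"wy":0.084,"wz":0}
    - {"tx":0,"ty":4,"tz":0,"wx":0,"wy":0,"wz":0}
    - {"tx":0,"ty":4,"tz":0,"wx":0,"wy":0,"wz":0}
    - {"tx":0,"ty":0,"tz":0,"wx":0,"wy":0,"wz":0}
    - {"tx":0,"ty":0,"tz":0,"wx":0,"wy":0,"wz":0}
  grip: 8.54

```text
time: 25.48
ee_pos: [0.5467, 0.0375, 0.1241]
ee_rot: [-89.9, -0.0, -99.7]
force: [-0.9, 0.9, -0.1]
finger_gap: 0.0855
```

```bash
python3 - <<'E'
from h import *
for i in range(4):
    p,d=grab("scene");o=robot.get_obs();print(o["ee_pos"],o["ee_rot"])
save("s4",cv2.resize(p[100:340,240:460],None,fx=2.5,fy=2.5))
E
```

```text
[0.54725204 0.03770351 0.12475108] [-8.98418604e+01  1.83702711e-02 -9.96395840e+01]
[0.54736434 0.03794263 0.12502974] [-8.98037609e+01  2.79313358e-02 -9.96222834e+01]
[0.547253   0.03809705 0.12506259] [-8.97972136e+01  2.96775523e-02 -9.96095568e+01]
[0.5470528  0.03824511 0.1249535 ] [-8.98112900e+01  2.89826126e-02 -9.95985615e+01]
```

View pics/s4.png

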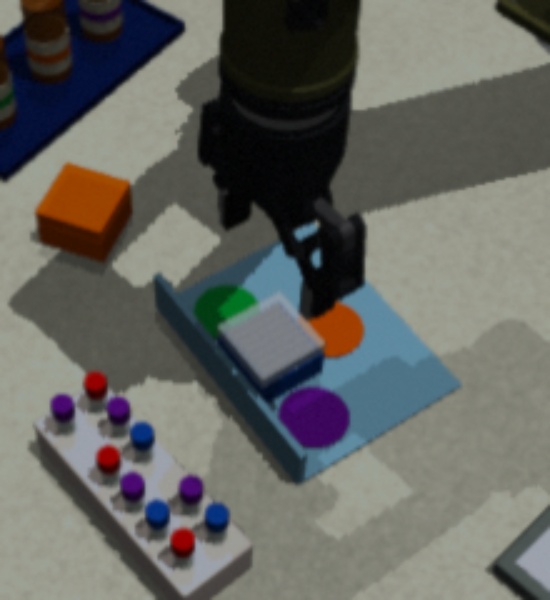

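The crop confirms the clear-lidded, blue-based box (270,340) under the gripper. The look-alike (85,210) is apart, and all three bottles stand upright in the tray.

jog_arm:
  increments:
    - {"tx":-0.15,"ty":3,"tz":0,"wx":0,"wy":0,"wz":0}
    - {"tx":0,"ty":3,"tz":0,"wx":0,"wy":0,"wz":0}
    - {"tx":0,"ty":2,"tz":0,"wx":0,"wy":0,"wz":0}
    - {"tx":0,"ty":1,"tz":0,"wx":0,"wy":0,"wz":0}
    - {"tx":0,"ty":0.6,"tz":0,"wx":0,"wy":0,"wz":0}
    - {"tx":0,"ty":0,"tz":0,"wx":0,"wy":0,"wz":0}

```text
time: 26.42
ee_pos: [0.5464, 0.04, 0.0277]
ee_rot: [-90.0, 0.0, -99.6]
force: [-0.4, -0.1, -0.5]
finger_gap: 0.0856
```

jog_arm:
  increments:
    - {"tx":0,"ty":0,"tz":0,"wx":0,"wy":0,"wz":0}
    - {"tx":0,"ty":0,"tz":0,"wx":0,"wy":0,"wz":0}
    - {"tx":0,"ty":0,"tz":0,"wx":0,"wy":0,"wz":0}
    - {"tx":0,"ty":0,"tz":0,"wx":0,"wy":0,"wz":0}
    - {"tx":0,"ty":0,"tz":0,"wx":0,"wy":0,"wz":0}
    - {"tx":0,"ty":0,"tz":0,"wx":0,"wy":0,"wz":0}
  grip: 5

```text
time: 27.18
ee_pos: [0.5467, 0.0399, 0.0283]
ee_rot: [-89.9, 0.0, -99.6]
force: [-1.2, -1.1, 5.6]
finger_gap: 0.057
```

jog_arm:
  increments:
    - {"tx":0,"ty":-1,"tz":0,"wx":0,"wy":0,"wz":0}
    - {"tx":0,"ty":-3,"tz":0,"wx":0,"wy":0,"wz":0}
    - {"tx":0,"ty":-3,"tz":0,"wx":0,"wy":0,"wz":0}
    - {"tx":0,"ty":-1,"tz":0,"wx":0,"wy":0,"wz":0}
    - {"tx":0,"ty":0,"tz":0,"wx":0,"wy":-0.084,"wz":0}
    - {"tx":0,"ty":0,"tz":0,"wx":0,"wy":-0.084,"wz":0}
    - {"tx":-2.3,"ty":0,"tz":-0.5,"wx":0,"wy":0,"wz":0}
    - {"tx":-4,"ty":0,"tz":-0.7,"wx":0,"wy":0,"wz":0}
    - {"tx":-4,"ty":0,"tz":-0.7,"wx":0,"wy":0,"wz":0}
    - {"tx":-4,"ty":0,"tz":-0.7,"wx":0,"wy":0,"wz":0}
    - {"tx":-4,"ty":0,"tz":-0.7,"wx":0,"wy":0,"wz":0}
    - {"tx":-4,"ty":0,"tz":-0.7,"wx":0,"wy":0,"wz":0}
    - {"tx":-4,"ty":0,"tz":-0.7,"wx":0,"wy":0,"wz":0}
    - {"tx":-2,"ty":0,"tz":-0.4,"wx":0,"wy":0,"wz":0}
    - {"tx":0,"ty":2,"tz":0,"wx":0,"wy":0,"wz":0}
    - {"tx":0,"ty":1,"tz":0,"wx":0,"wy":0,"wz":0}
    - {"tx":0,"ty":0,"tz":0,"wx":0,"wy":0,"wz":0}

```text
time: 29.3
ee_pos: [0.4938, 0.3217, 0.0761]
ee_rot: [-90.2, -0.1, -90.0]
force: [0.4, -0.4, -2.2]
finger_gap: 0.0571
```

```bash
python3 -c "
from h import *
for i in range(3):
    p,d=grab('scene');o=robot.get_obs();print(o['ee_pos'],o['ee_rot'],o['force'])"
```

```text
[0.49451305 0.32210303 0.07680769] [-9.00771610e+01 -5.18409845e-02 -8.99971143e+01] [ 0.1513593  -0.30702396 -2.08312778]
[0.49498253 0.32236388 0.07732434] [-9.00131402e+01 -1.42052326e-02 -9.00053386e+01] [ 0.44602915  0.26374232 -1.58409254]
[0.49528044 0.32255497 0.07767919] [-8.99680733e+01  1.17080553e-02 -9.00021359e+01] [ 0.95345798 -0.62222643 -1.61585019]
```

jog_arm:
  increments:
    - {"tx":0,"ty":1.5,"tz":0,"wx":0,"wy":0,"wz":0}
    - {"tx":0,"ty":1,"tz":0,"wx":0,"wy":0,"wz":0}
    - {"tx":0,"ty":0.7,"tz":0,"wx":0,"wy":0,"wz":0}
    - {"tx":0,"ty":0.3,"tz":0,"wx":0,"wy":0,"wz":0}
    - {"tx":0,"ty":0.2,"tz":0,"wx":0,"wy":0,"wz":0}
    - {"tx":0,"ty":0,"tz":0,"wx":0,"wy":0,"wz":0}

```text
time: 30.2
ee_pos: [0.495, 0.3231, 0.0405]
ee_rot: [-90.0, 0.0, -90.0]
force: [0.2, -0.0, -2.3]
finger_gap: 0.0568
```

jog_arm:
  increments:
    - {"tx":0,"ty":0.1,"tz":0,"wx":0,"wy":0,"wz":0}
    - {"tx":0,"ty":0,"tz":0,"wx":0,"wy":0,"wz":0}

```text
time: 30.45
ee_pos: [0.4951, 0.3232, 0.0403]
ee_rot: [-89.9, 0.0, -89.9]
force: [-1.7, 0.5, 4.4]
finger_gap: 0.0568
```

jog_arm:
  increments:
    - {"tx":0,"ty":0,"tz":0,"wx":0,"wy":0,"wz":0}
    - {"tx":0,"ty":0,"tz":0,"wx":0,"wy":0,"wz":0}
    - {"tx":0,"ty":0,"tz":0,"wx":0,"wy":0,"wz":0}
    - {"tx":0,"ty":-1,"tz":0,"wx":0,"wy":0,"wz":0}
    - {"tx":0,"ty":-3,"tz":0,"wx":0,"wy":0,"wz":0}
    - {"tx":0,"ty":-4,"tz":0,"wx":0,"wy":0,"wz":0}
    - {"tx":0,"ty":-4,"tz":0,"wx":0,"wy":0,"wz":0}
    - {"tx":0,"ty":-4,"tz":0,"wx":0,"wy":0,"wz":0}
    - {"tx":5,"ty":0,"tz":-0.4,"wx":0,"wy":0,"wz":0}
    - {"tx":5,"ty":0,"tz":-0.4,"wx":0,"wy":0,"wz":0}
    - {"tx":5,"ty":0,"tz":-0.4,"wx":0,"wy":0,"wz":0}
    - {"tx":5,"ty":0,"tz":-0.4,"wx":0,"wy":0,"wz":0}
    - {"tx":5,"ty":0,"tz":-0.4,"wx":0,"wy":0,"wz":0}
    - {"tx":5,"ty":0,"tz":-0.4,"wx":0,"wy":0,"wz":0}
    - {"tx":5,"ty":0,"tz":-0.4,"wx":0,"wy":0,"wz":0}
    - {"tx":5,"ty":0,"tz":-0.4,"wx":0,"wy":0,"wz":0}
    - {"tx":2,"ty":0,"tz":0,"wx":0,"wy":0,"wz":0}
    - {"tx":0,"ty":0,"tz":0,"wx":0,"wy":0,"wz":0}
  grip: 8.54

```text
time: 32.7
ee_pos: [0.4632, -0.0985, 0.1999]
ee_rot: [-89.9, -0.0, -90.1]
force: [0.3, 0.0, 0.1]
finger_gap: 0.0851
```

```bash
python3 m2.py c 2>/dev/null
```

```text
top
violet none
orange 152 circ [ 463.2 -321.2] 13.6 mean [ 466.9 -319.5  112.8]
green 204 circ [ 534.6 -310.8] 14.2 mean [ 534.3 -309.7  114.2]
box in bay 110 c [584.5  35. ] size [77.5  6.1] ang 80.3 z 42.9
box on plate 960 c [494.5 323. ] size [59.7 54.7] ang 89.8 z 57.0
plate 2625 c [495.3 322.5] size [118.4 122.8] ang 1.4 z 17.2
pad violet 511 [555.9  95.2] 25.8 [556.4  95.1   6.9]
pad orange 534 [490.1  48.8] 25.8 [490.4  48.8   7. ]
pad green 533 [536.5 -17.1] 25.8 [536.3 -17.1   6.9]
scene
violet 122 circ [ 394.4 -330.6] 15.2 mean [ 396.  -327.3  110.6]
orange 304 circ [ 528.7 -917.4] 55.5 mean [ 547.3 -898.   111.9]
green 155 circ [ 534.7 -310.6] 15.5 mean [ 536.7 -306.8  110.6]
box in bay 0 c [0. 0.] size [0. 0.] ang 0.0 z nan
box on plate 1192 c [494.4 323. ] size [58.  60.4] ang 89.8 z 55.8
plate 3105 c [495.  322.3] size [122.1 120.8] ang 0.1 z 16.1
pad violet 502 [555.   94.5] 26.9 [554.8  95.6   6.1]
pad orange 466 [489.9  48.4] 27.4 [489.5  48.9   5.4]
pad green 447 [535.1 -18.1] 27.6 [534.5 -17.    5.2]
[ 0.46296649 -0.09671439  0.19962688] [-8.99844707e+01  3.08131393e-02 -8.99943738e+01] 0.08558424053341541
```

View pics/cscene.png

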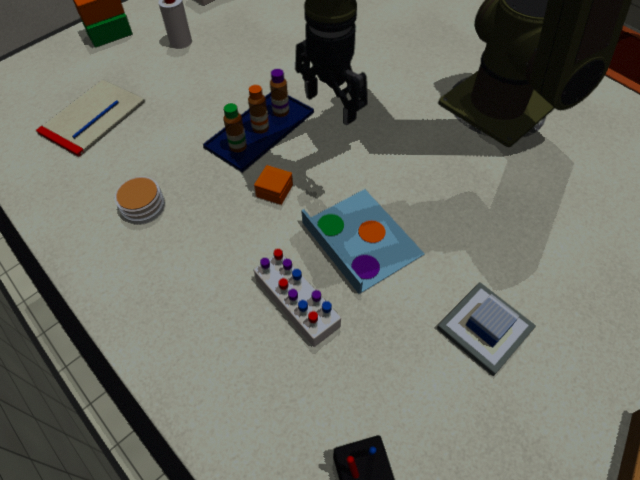

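The picture shows the box centred and square on the plate (492,320), three bottles standing in the tray and an empty bay with its three pads. Now the bottles go back, green first.

jog_arm:
  increments:
    - {"tx":3.5,"ty":0,"tz":1,"wx":0,"wy":0,"wz":0}
    - {"tx":5,"ty":0,"tz":2,"wx":0,"wy":0,"wz":0}
    - {"tx":5,"ty":0,"tz":2,"wx":0,"wy":0,"wz":0}
    - {"tx":5,"ty":0,"tz":2,"wx":0,"wy":0,"wz":0}
    - {"tx":3,"ty":0,"tz":0,"wx":0,"wy":0,"wz":0}
    - {"tx":0,"ty":0,"tz":0,"wx":0,"wy":0,"wz":0}
    - {"tx":0,"ty":4,"tz":0,"wx":0,"wy":0,"wz":0}
    - {"tx":0,"ty":4,"tz":0,"wx":0,"wy":0,"wz":0}
    - {"tx":0,"ty":3,"tz":0,"wx":0,"wy":0,"wz":0}
    - {"tx":0,"ty":1.6,"tz":0,"wx":0,"wy":0,"wz":0}
    - {"tx":0,"ty":1,"tz":0,"wx":0,"wy":0,"wz":0}
    - {"tx":0,"ty":0,"tz":0,"wx":0,"wy":0,"wz":0}
    - {"tx":0,"ty":0,"tz":0,"wx":0,"wy":0,"wz":0}
  grip: 6.2

```text
time: 34.42
ee_pos: [0.5341, -0.3124, 0.0644]
ee_rot: [-89.9, -0.1, -89.9]
force: [-0.3, -0.6, -0.2]
finger_gap: 0.062
```

jog_arm:
  increments:
    - {"tx":0,"ty":0,"tz":0,"wx":0,"wy":0,"wz":0}
    - {"tx":0,"ty":0,"tz":0,"wx":0,"wy":0,"wz":0}
    - {"tx":0,"ty":0,"tz":0,"wx":0,"wy":0,"wz":0}
    - {"tx":0,"ty":0,"tz":0,"wx":0,"wy":0,"wz":0}
    - {"tx":0,"ty":0,"tz":0,"wx":0,"wy":0,"wz":0}
    - {"tx":0,"ty":0,"tz":0,"wx":0,"wy":0,"wz":0}
  grip: 3

```text
time: 35.17
ee_pos: [0.5338, -0.3124, 0.0644]
ee_rot: [-89.9, -0.1, -90.0]
force: [0.0, 0.0, 4.9]
finger_gap: 0.0365
```

jog_arm:
  increments:
    - {"tx":0,"ty":-1,"tz":0,"wx":0,"wy":0,"wz":0}
    - {"tx":0,"ty":-3,"tz":0,"wx":0,"wy":0,"wz":0}
    - {"tx":0,"ty":-4,"tz":0,"wx":0,"wy":0,"wz":0}
    - {"tx":0,"ty":-4,"tz":0,"wx":0,"wy":0,"wz":0}
    - {"tx":0,"ty":-2,"tz":0,"wx":0,"wy":0,"wz":0}
    - {"tx":-2,"ty":0,"tz":0.2,"wx":0,"wy":0,"wz":0}
    - {"tx":-4,"ty":0,"tz":0,"wx":0,"wy":0,"wz":0}
    - {"tx":-4,"ty":0,"tz":0,"wx":0,"wy":0,"wz":0}
    - {"tx":-4,"ty":0,"tz":0,"wx":0,"wy":0,"wz":0}
    - {"tx":-4,"ty":0,"tz":0,"wx":0,"wy":0,"wz":0}
    - {"tx":-4,"ty":0,"tz":0,"wx":0,"wy":0,"wz":0}
    - {"tx":-4,"ty":0,"tz":0,"wx":0,"wy":0,"wz":0}
    - {"tx":-2.5,"ty":0,"tz":0,"wx":0,"wy":0,"wz":0}
    - {"tx":-1,"ty":0,"tz":0,"wx":0,"wy":0,"wz":0}
    - {"tx":0,"ty":4,"tz":0,"wx":0,"wy":0,"wz":0}
    - {"tx":0,"ty":4,"tz":0,"wx":0,"wy":0,"wz":0}
    - {"tx":0,"ty":2,"tz":0,"wx":0,"wy":0,"wz":0}
    - {"tx":0,"ty":1,"tz":0,"wx":0,"wy":0,"wz":0}
    - {"tx":0,"ty":0,"tz":0,"wx":0,"wy":0,"wz":0}
    - {"tx":0,"ty":0,"tz":0,"wx":0,"wy":0,"wz":0}

```text
time: 37.67
ee_pos: [0.5357, -0.0172, 0.0941]
ee_rot: [-89.9, -0.0, -90.0]
force: [0.5, -0.3, -1.5]
finger_gap: 0.0371
```

jog_arm:
  increments:
    - {"tx":0,"ty":1.5,"tz":0,"wx":0,"wy":0,"wz":0}
    - {"tx":0,"ty":0.7,"tz":0,"wx":0,"wy":0,"wz":0}
    - {"tx":0,"ty":0.4,"tz":0,"wx":0,"wy":0,"wz":0}
    - {"tx":0,"ty":0.1,"tz":0,"wx":0,"wy":0,"wz":0}
    - {"tx":0,"ty":0,"tz":0,"wx":0,"wy":0,"wz":0}
    - {"tx":0,"ty":0,"tz":0,"wx":0,"wy":0,"wz":0}

```text
time: 38.42
ee_pos: [0.5347, -0.017, 0.0664]
ee_rot: [-90.0, 0.0, -90.0]
force: [-1.4, 0.9, 2.6]
finger_gap: 0.0372
```

jog_arm:
  increments:
    - {"tx":0,"ty":0,"tz":0,"wx":0,"wy":0,"wz":0}
    - {"tx":0,"ty":0,"tz":0,"wx":0,"wy":0,"wz":0}
    - {"tx":0,"ty":0,"tz":0,"wx":0,"wy":0,"wz":0}
    - {"tx":0,"ty":-2,"tz":0,"wx":0,"wy":0,"wz":0}
    - {"tx":0,"ty":-4,"tz":0,"wx":0,"wy":0,"wz":0}
    - {"tx":0,"ty":-4,"tz":0,"wx":0,"wy":0,"wz":0}
    - {"tx":0,"ty":-4,"tz":0,"wx":0,"wy":0,"wz":0}
    - {"tx":3,"ty":0,"tz":-1.2,"wx":0,"wy":0,"wz":0}
    - {"tx":5,"ty":0,"tz":-1,"wx":0,"wy":0,"wz":0}
    - {"tx":5,"ty":0,"tz":-1,"wx":0,"wy":0,"wz":0}
    - {"tx":5,"ty":0,"tz":-1,"wx":0,"wy":0,"wz":0}
    - {"tx":5,"ty":0,"tz":-1,"wx":0,"wy":0,"wz":0}
    - {"tx":5,"ty":0,"tz":-1,"wx":0,"wy":0,"wz":0}
    - {"tx":2.5,"ty":0,"tz":-1,"wx":0,"wy":0,"wz":0}
    - {"tx":0,"ty":0,"tz":0,"wx":0,"wy":0,"wz":0}
    - {"tx":0,"ty":4,"tz":0,"wx":0,"wy":0,"wz":0}
    - {"tx":0,"ty":2,"tz":0,"wx":0,"wy":0,"wz":0}
    - {"tx":0,"ty":0,"tz":0,"wx":0,"wy":0,"wz":0}
  grip: 6.2

```text
time: 40.67
ee_pos: [0.4624, -0.32, 0.1447]
ee_rot: [-90.2, 0.2, -89.9]
force: [0.1, 0.2, 0.5]
finger_gap: 0.0618
```

```bash
python3 look.py top t5;python3 look.py scene s5; python3 -c "
from h import *
print(robot.get_obs()['ee_pos'])"
```

```text
violet 234 circ [ 393.1 -330.5] 14.6 mean [ 394.1 -329.1  113.6]
orange 17 circ [ 473.5 -318.2] 5.6 mean [ 473.6 -316.2  110.1]
green 175 circ [535.3 -15.5] 13.0 mean [535.2 -15.6 116.8]
violet 104 circ [ 394.5 -330.1] 13.8 mean [ 395.9 -325.3  110. ]
orange 305 circ [ 529.3 -918.4] 53.9 mean [ 547.6 -898.1  111.7]
green 216 circ [535.3 -15. ] 14.5 mean [537.5 -12.7 112.8]
[ 0.46385668 -0.32151209  0.14677312]
```

Green stands within 2 mm of its pad's centre. Next, orange.

jog_arm:
  increments:
    - {"tx":0,"ty":3,"tz":-0.05,"wx":0,"wy":0,"wz":0}
    - {"tx":0,"ty":3,"tz":0,"wx":0,"wy":0,"wz":0}
    - {"tx":0,"ty":1.5,"tz":0,"wx":0,"wy":0,"wz":0}
    - {"tx":0,"ty":0.7,"tz":0,"wx":0,"wy":0,"wz":0}
    - {"tx":0,"ty":0,"tz":0,"wx":0,"wy":0,"wz":0}
    - {"tx":0,"ty":0,"tz":0,"wx":0,"wy":0,"wz":0}

```text
time: 41.52
ee_pos: [0.4635, -0.3226, 0.0653]
ee_rot: [-89.9, -0.1, -90.0]
force: [-0.3, 0.2, 0.2]
finger_gap: 0.0622
```

jog_arm:
  increments:
    - {"tx":0,"ty":0,"tz":0,"wx":0,"wy":0,"wz":0}
    - {"tx":0,"ty":0,"tz":0,"wx":0,"wy":0,"wz":0}
    - {"tx":0,"ty":0,"tz":0,"wx":0,"wy":0,"wz":0}
    - {"tx":0,"ty":0,"tz":0,"wx":0,"wy":0,"wz":0}
    - {"tx":0,"ty":0,"tz":0,"wx":0,"wy":0,"wz":0}
    - {"tx":0,"ty":0,"tz":0,"wx":0,"wy":0,"wz":0}
  grip: 3

```text
time: 42.28
ee_pos: [0.4634, -0.3226, 0.0653]
ee_rot: [-89.9, -0.1, -90.0]
force: [-0.2, 0.8, 5.0]
finger_gap: 0.0364
```

jog_arm:
  increments:
    - {"tx":0,"ty":-1,"tz":0,"wx":0,"wy":0,"wz":0}
    - {"tx":0,"ty":-3,"tz":0,"wx":0,"wy":0,"wz":0}
    - {"tx":0,"ty":-4,"tz":0,"wx":0,"wy":0,"wz":0}
    - {"tx":0,"ty":-4,"tz":0,"wx":0,"wy":0,"wz":0}
    - {"tx":0,"ty":-2,"tz":0,"wx":0,"wy":0,"wz":0}
    - {"tx":-2,"ty":0,"tz":0.3,"wx":0,"wy":0,"wz":0}
    - {"tx":-4,"ty":0,"tz":0.3,"wx":0,"wy":0,"wz":0}
    - {"tx":-4,"ty":0,"tz":0.3,"wx":0,"wy":0,"wz":0}
    - {"tx":-4,"ty":0,"tz":0.3,"wx":0,"wy":0,"wz":0}
    - {"tx":-4,"ty":0,"tz":0.3,"wx":0,"wy":0,"wz":0}
    - {"tx":-4,"ty":0,"tz":0.3,"wx":0,"wy":0,"wz":0}
    - {"tx":-4,"ty":0,"tz":0.3,"wx":0,"wy":0,"wz":0}
    - {"tx":-4,"ty":0,"tz":0.3,"wx":0,"wy":0,"wz":0}
    - {"tx":-4,"ty":0,"tz":0.3,"wx":0,"wy":0,"wz":0}
    - {"tx":-3.1,"ty":0,"tz":0,"wx":0,"wy":0,"wz":0}
    - {"tx":0,"ty":4,"tz":0,"wx":0,"wy":0,"wz":0}
    - {"tx":0,"ty":4,"tz":0,"wx":0,"wy":0,"wz":0}
    - {"tx":0,"ty":2,"tz":0,"wx":0,"wy":0,"wz":0}
    - {"tx":0,"ty":1,"tz":0,"wx":0,"wy":0,"wz":0}
    - {"tx":0,"ty":0,"tz":0,"wx":0,"wy":0,"wz":0}

```text
time: 44.78
ee_pos: [0.4882, 0.0494, 0.0934]
ee_rot: [-90.2, 0.0, -89.9]
force: [0.6, 0.3, -0.8]
finger_gap: 0.0361
```

jog_arm:
  increments:
    - {"tx":0,"ty":0,"tz":0,"wx":0,"wy":0,"wz":0}
    - {"tx":0,"ty":0,"tz":0,"wx":0,"wy":0,"wz":0}

```text
time: 45.02
ee_pos: [0.4902, 0.0489, 0.0952]
ee_rot: [-89.9, 0.0, -90.0]
force: [-0.2, 0.4, -2.4]
finger_gap: 0.0369
```

jog_arm:
  increments:
    - {"tx":0,"ty":1.5,"tz":0,"wx":0,"wy":0,"wz":0}
    - {"tx":0,"ty":0.7,"tz":0,"wx":0,"wy":0,"wz":0}
    - {"tx":0,"ty":0.4,"tz":0,"wx":0,"wy":0,"wz":0}
    - {"tx":0,"ty":0.1,"tz":0,"wx":0,"wy":0,"wz":0}
    - {"tx":0,"ty":0.1,"tz":0,"wx":0,"wy":0,"wz":0}
    - {"tx":0,"ty":0,"tz":0,"wx":0,"wy":0,"wz":0}

```text
time: 45.78
ee_pos: [0.4896, 0.0489, 0.0673]
ee_rot: [-90.0, -0.0, -90.0]
force: [-2.2, 1.2, 6.5]
finger_gap: 0.0367
```

jog_arm:
  increments:
    - {"tx":0,"ty":0,"tz":0,"wx":0,"wy":0,"wz":0}
    - {"tx":0,"ty":0,"tz":0,"wx":0,"wy":0,"wz":0}
    - {"tx":0,"ty":0,"tz":0,"wx":0,"wy":0,"wz":0}
    - {"tx":0,"ty":-2,"tz":0,"wx":0,"wy":0,"wz":0}
    - {"tx":0,"ty":-4,"tz":0,"wx":0,"wy":0,"wz":0}
    - {"tx":0,"ty":-4,"tz":0,"wx":0,"wy":0,"wz":0}
    - {"tx":0,"ty":-4,"tz":0,"wx":0,"wy":0,"wz":0}
    - {"tx":3,"ty":0,"tz":-0.7,"wx":0,"wy":0,"wz":0}
    - {"tx":5,"ty":0,"tz":-1.2,"wx":0,"wy":0,"wz":0}
    - {"tx":5,"ty":0,"tz":-1.2,"wx":0,"wy":0,"wz":0}
    - {"tx":5,"ty":0,"tz":-1.2,"wx":0,"wy":0,"wz":0}
    - {"tx":5,"ty":0,"tz":-1.2,"wx":0,"wy":0,"wz":0}
    - {"tx":5,"ty":0,"tz":-1.2,"wx":0,"wy":0,"wz":0}
    - {"tx":5,"ty":0,"tz":-1.5,"wx":0,"wy":0,"wz":0}
    - {"tx":5,"ty":0,"tz":-1.5,"wx":0,"wy":0,"wz":0}
    - {"tx":0,"ty":0,"tz":0,"wx":0,"wy":0,"wz":0}
    - {"tx":0,"ty":4,"tz":0,"wx":0,"wy":0,"wz":0}
    - {"tx":0,"ty":2,"tz":0,"wx":0,"wy":0,"wz":0}
    - {"tx":0,"ty":0,"tz":0,"wx":0,"wy":0,"wz":0}
  grip: 6.2

```text
time: 48.15
ee_pos: [0.3918, -0.3291, 0.1447]
ee_rot: [-90.2, 0.2, -89.9]
force: [-0.4, -0.0, 0.0]
finger_gap: 0.0621
```

```bash
python3 look.py top t6;python3 look.py scene s6; python3 -c "
from h import *
print(robot.get_obs()['ee_pos'])"
```

```text
violet 100 circ [ 397.4 -330.4] 13.0 mean [ 400.9 -327.8  112.9]
orange 201 circ [487.7  49.2] 13.7 mean [488.   49.3 116.7]
green 175 circ [535.3 -15.4] 13.1 mean [535.1 -15.5 117.1]
violet 116 circ [ 392.9 -329.5] 14.0 mean [ 396.2 -327.   110.4]
orange 311 circ [ 525.  -917.4] 59.4 mean [ 545.9 -897.6  111.5]
green 219 circ [534.7 -14.7] 14.9 mean [537.5 -12.6 112.7]
[ 0.39321244 -0.33067297  0.14666441]
```

Orange is about 2 mm off its pad's centre, well inside 12 mm. Now violet.

jog_arm:
  increments:
    - {"tx":0,"ty":3,"tz":0,"wx":0,"wy":0,"wz":0}
    - {"tx":0,"ty":3,"tz":0,"wx":0,"wy":0,"wz":0}
    - {"tx":0,"ty":1.5,"tz":0,"wx":0,"wy":0,"wz":0}
    - {"tx":0,"ty":0.7,"tz":0,"wx":0,"wy":0,"wz":0}
    - {"tx":0,"ty":0,"tz":0,"wx":0,"wy":0,"wz":0}
    - {"tx":0,"ty":0,"tz":0,"wx":0,"wy":0,"wz":0}

```text
time: 49.0
ee_pos: [0.3934, -0.3317, 0.0652]
ee_rot: [-89.9, -0.1, -90.0]
force: [0.1, 0.6, 0.2]
finger_gap: 0.0619
```

jog_arm:
  increments:
    - {"tx":0,"ty":0,"tz":0,"wx":0,"wy":0,"wz":0}
    - {"tx":0,"ty":0,"tz":0,"wx":0,"wy":0,"wz":0}
    - {"tx":0,"ty":0,"tz":0,"wx":0,"wy":0,"wz":0}
    - {"tx":0,"ty":0,"tz":0,"wx":0,"wy":0,"wz":0}
    - {"tx":0,"ty":0,"tz":0,"wx":0,"wy":0,"wz":0}
    - {"tx":0,"ty":0,"tz":0,"wx":0,"wy":0,"wz":0}
  grip: 3

```text
time: 49.75
ee_pos: [0.3932, -0.3317, 0.0652]
ee_rot: [-89.9, -0.1, -90.0]
force: [-0.3, 0.3, 5.8]
finger_gap: 0.0369
```

jog_arm:
  increments:
    - {"tx":0,"ty":-1,"tz":0,"wx":0,"wy":0,"wz":0}
    - {"tx":0,"ty":-3,"tz":0,"wx":0,"wy":0,"wz":0}
    - {"tx":0,"ty":-4,"tz":0,"wx":0,"wy":0,"wz":0}
    - {"tx":0,"ty":-4,"tz":0,"wx":0,"wy":0,"wz":0}
    - {"tx":0,"ty":-2,"tz":0,"wx":0,"wy":0,"wz":0}
    - {"tx":-2,"ty":0,"tz":0.8,"wx":0,"wy":0,"wz":0}
    - {"tx":-4.1,"ty":0,"tz":1.5,"wx":0,"wy":0,"wz":0}
    - {"tx":-4.1,"ty":0,"tz":1.5,"wx":0,"wy":0,"wz":0}
    - {"tx":-4.1,"ty":0,"tz":1.5,"wx":0,"wy":0,"wz":0}
    - {"tx":-4.1,"ty":0,"tz":1.5,"wx":0,"wy":0,"wz":0}
    - {"tx":-4.1,"ty":0,"tz":1.5,"wx":0,"wy":0,"wz":0}
    - {"tx":-4.1,"ty":0,"tz":1.5,"wx":0,"wy":0,"wz":0}
    - {"tx":-4.1,"ty":0,"tz":1.5,"wx":0,"wy":0,"wz":0}
    - {"tx":-4.1,"ty":0,"tz":1.5,"wx":0,"wy":0,"wz":0}
    - {"tx":-4.1,"ty":0,"tz":1.5,"wx":0,"wy":0,"wz":0}
    - {"tx":-3.8,"ty":0,"tz":1.95,"wx":0,"wy":0,"wz":0}
    - {"tx":0,"ty":0,"tz":0,"wx":0,"wy":0,"wz":0}
    - {"tx":0,"ty":0,"tz":0,"wx":0,"wy":0,"wz":0}

```text
time: 52.0
ee_pos: [0.5541, 0.0958, 0.2041]
ee_rot: [-90.1, -0.0, -89.9]
force: [-0.2, 0.3, -0.9]
finger_gap: 0.0365
```

jog_arm:
  increments:
    - {"tx":0,"ty":4,"tz":0,"wx":0,"wy":0,"wz":0}
    - {"tx":0,"ty":4,"tz":0,"wx":0,"wy":0,"wz":0}
    - {"tx":0,"ty":2,"tz":0,"wx":0,"wy":0,"wz":0}
    - {"tx":0,"ty":1,"tz":0,"wx":0,"wy":0,"wz":0}
    - {"tx":0,"ty":0,"tz":0,"wx":0,"wy":0,"wz":0}
    - {"tx":0,"ty":0,"tz":0,"wx":0,"wy":0,"wz":0}
    - {"tx":0,"ty":0,"tz":0,"wx":0,"wy":0,"wz":0}

```text
time: 52.88
ee_pos: [0.5557, 0.096, 0.0954]
ee_rot: [-89.9, 0.0, -90.0]
force: [0.1, -0.5, -0.8]
finger_gap: 0.0367
```

jog_arm:
  increments:
    - {"tx":0.05,"ty":1.5,"tz":0,"wx":0,"wy":0,"wz":0}
    - {"tx":0,"ty":0.7,"tz":0,"wx":0,"wy":0,"wz":0}
    - {"tx":0,"ty":0.4,"tz":0,"wx":0,"wy":0,"wz":0}
    - {"tx":0,"ty":0.1,"tz":0,"wx":0,"wy":0,"wz":0}
    - {"tx":0,"ty":0.1,"tz":0,"wx":0,"wy":0,"wz":0}
    - {"tx":0,"ty":0,"tz":0,"wx":0,"wy":0,"wz":0}

```text
time: 53.62
ee_pos: [0.5544, 0.0954, 0.0672]
ee_rot: [-90.0, -0.0, -89.9]
force: [-3.6, -0.2, 7.6]
finger_gap: 0.0366
```

jog_arm:
  increments:
    - {"tx":0,"ty":0,"tz":0,"wx":0,"wy":0,"wz":0}
    - {"tx":0,"ty":0,"tz":0,"wx":0,"wy":0,"wz":0}
    - {"tx":0,"ty":0,"tz":0,"wx":0,"wy":0,"wz":0}
    - {"tx":0,"ty":-2,"tz":0,"wx":0,"wy":0,"wz":0}
    - {"tx":0,"ty":-4,"tz":0,"wx":0,"wy":0,"wz":0}
    - {"tx":0,"ty":-4,"tz":0,"wx":0,"wy":0,"wz":0}
    - {"tx":0,"ty":-4,"tz":0,"wx":0,"wy":0,"wz":0}
    - {"tx":3,"ty":0,"tz":-1,"wx":0,"wy":0,"wz":0}
    - {"tx":5,"ty":0,"tz":-1.5,"wx":0,"wy":0,"wz":0}
    - {"tx":5,"ty":0,"tz":-1.5,"wx":0,"wy":0,"wz":0}
    - {"tx":5,"ty":0,"tz":-1.5,"wx":0,"wy":0,"wz":0}
    - {"tx":5,"ty":0,"tz":-1.5,"wx":0,"wy":0,"wz":0}
    - {"tx":5,"ty":0,"tz":-1.5,"wx":0,"wy":0,"wz":0}
    - {"tx":0,"ty":0,"tz":0,"wx":0,"wy":0,"wz":0}
    - {"tx":0,"ty":0,"tz":0,"wx":0,"wy":0,"wz":0}
    - {"tx":0,"ty":0,"tz":0,"wx":0,"wy":0,"wz":0}
  grip: 6.2

```text
time: 55.62
ee_pos: [0.4704, -0.1835, 0.2062]
ee_rot: [-90.0, 0.0, -89.9]
force: [-0.8, -0.1, -0.8]
finger_gap: 0.0618
```

```bash
python3 m2.py d 2>/dev/null
```

```text
top
violet 183 circ [554.1  95.8] 13.4 mean [553.9  95.7 116.8]
orange 203 circ [487.7  49.1] 13.8 mean [487.9  49.3 116.5]
green 173 circ [535.2 -15.6] 13.0 mean [535.2 -15.6 117.1]
box in bay 126 c [546.4  40.2] size [80.8 83.4] ang 84.9 z 43.1
box on plate 958 c [494.5 323.1] size [59.6 54.5] ang 89.9 z 56.9
plate 2632 c [495.4 322.6] size [118.3 122.1] ang 1.4 z 17.2
pad violet 124 [556.3  94.7] 25.2 [556.9  83.2   7. ]
pad orange 173 [490.3  48.7] 25.6 [499.4  44.3   7.1]
pad green 156 [536.4 -17.1] 25.8 [536.3 -13.1   6.8]
scene
violet 255 circ [554.4  97.1] 14.3 mean [556.7  98.3 113.1]
orange 307 circ [ 528.6 -919.1] 56.2 mean [ 547.5 -898.3  111.7]
green 209 circ [536.  -15.2] 14.4 mean [537.7 -12.5 112.9]
box in bay 58 c [520.6  23. ] size [18.5 77.6] ang 35.9 z 49.0
box on plate 1203 c [494.8 323. ] size [58.1 60.1] ang 89.9 z 55.7
plate 3105 c [494.9 322.2] size [122.8 120.9] ang 0.3 z 16.1
pad violet 173 [556.1  96. ] 25.8 [563.5 101.    6.1]
pad orange 83 [487.   41.9] 103.6 [496.6  49.7   5.7]
pad green 146 [535.8 -16.2] 26.3 [542.5 -10.1   5.7]
[ 0.47047635 -0.18339648  0.20625458] [-9.00042200e+01  1.56038428e-02 -8.98409830e+01] 0.06204351581745065
```

View pics/dscene.png

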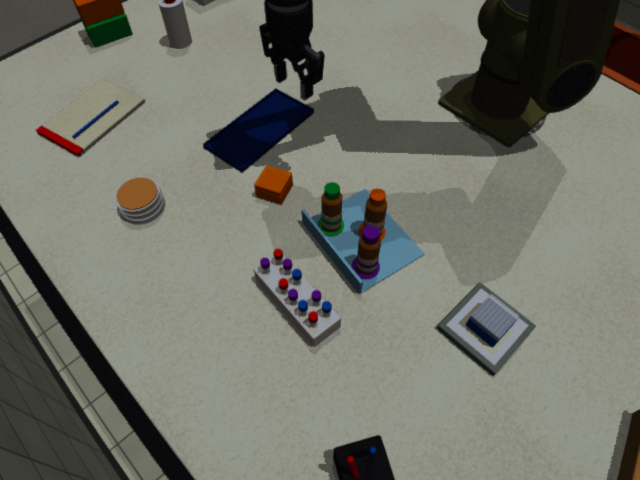

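The last picture shows each bottle on its own pad (green 332,210; orange 375,215; violet 368,255). The box is on the plate (492,320), the rack is where it was and the arm is clear.

```bash
python3 -c "
from rig import robot
print(robot.finish_job())"
```

```text
the job is handed in; nothing more can be done
None
```

The job is done and handed in at about 56 s of the 144 s allowed; the system gives no verdict. I stood the green, orange and violet bottles in the side tray in that order. Then I set the slide box on the light plate and put every bottle back on its own pad.

- **Box:** it lies about 1 mm from the plate's centre and under 2° from square, lid up.
- **Bottles:** all stand upright, about 2–3 mm from the centres of their pads (limit 12 mm).
- **Surroundings:** the rack and the orange look-alike look unmoved in the pictures, which I judged by eye. The arm stands clear with nothing in the gripper.
- **Checks that failed:** my colour search in the scene view kept picking some other orange object for the orange bottle, and one orange pad fit there was spoiled. I used the top camera for orange instead. The top camera could not see the violet bottle while the arm hid it in the tray, so I checked it in the scene view.

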